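Test the seal of the low wide jar

TASK

The preserving jars are cooling on the wire rack: test the seal of the low, wide jar, the one with the widest lid, by pressing the raised middle of that lid lightly with the fingertips until you feel it give, and keep it pressed for about half a second. Then lift the hand well clear, leaving the jar standing where it is: do not drag, tip or pick it up, and touch none of the other jars, the loose screw band, the jar lifter or the funnel.

Things in the scene. Friction and masses are not known exactly. Their poses are not given: they have to be found in the camera images.
- rack: Chrome wire cooling rack lying on the bench, fixed, 290 mm (its x) by 440 mm (its y), its top 18 mm above the bench; origin at the centre of its underside, z up. The six things on it stand in two rows of three, in any order, at x about -62 or +62 mm and y about -135, 0 or +135 mm in the rack's frame.
- low_jar: The jar to test: the low, wide one, a loose glass preserving jar of whole plums with a plain metal screw lid; glass 92 mm in diameter, lid 86 mm in diameter (the widest lid on the rack), 88 mm from underside to the flat of the lid, 92 mm to the top of the raised middle; 0.34 to 0.55 kg. Origin at the centre of its underside, z up; it stands on the rack.
- lid_centre (a point): Centre of the top of the raised middle of the low jar's lid, where it is pressed. The raised middle is a plain steel disc 44 mm in diameter, standing 4 mm above the flat of the lid; this point is 92 mm above the jar's underside, about 110 mm above the bench, and does not follow the press.
- lid_middle (a joint): How far the raised middle of the low jar's lid is pressed in, in m: 0 as found, 0.003 at the stop. It springs: it begins to move at about 1 N, is in by 0.001 at about 4 N, meets its stop at about 9.5 N, and comes back when let go. It counts as pressed beyond 0.001. More than 20 N would dent the lid.
- pint_jar_a: Tall glass preserving jar of whole plums with a plain metal screw lid; 80 mm in diameter, lid 70 mm, 131 mm high over all. Its origin is the centre of its underside. A bystander: not to be touched.
- pint_jar_b: The same as pint_jar_a: tall, 80 mm in diameter, lid 70 mm, 131 mm high over all. Its origin is the centre of its underside. A bystander: not to be touched.
- slim_jar: Tall slim glass preserving jar of whole plums with a plain metal screw lid; 66 mm in diameter, lid 60 mm, 136 mm high over all. Its origin is the centre of its underside. A bystander: not to be touched.
- little_jar: Little glass preserving jar of whole plums with a plain metal screw lid; 64 mm in diameter, lid 60 mm, 68 mm high over all. Its origin is the centre of its underside. A bystander: not to be touched.
- spare_band: Loose metal screw band (an open ring with no lid in it), 86 mm in diameter, 17 mm high, lying flat on the rack. Its origin is the centre of its underside. A bystander: not to be touched.
- jar_lifter: Jar lifter: scissor tongs of steel wire with black grips, 220 mm long and 100 mm wide, 16 mm high, lying flat on the bench to the left of the rack. Origin at its pivot, at the bench. A bystander: not to be touched.
- funnel: Steel canning funnel standing mouth down on the bench to the right of the rack, 132 mm in diameter, 72 mm high. Its origin is the centre of its underside. A bystander: not to be touched.

How it is judged:
On the way:
1. the raised middle of the low jar's lid is pressed in more than 1 mm by the fingers for 0.3 s (value of joint lid_middle above 0.001 m and contact force between the fingers and low_jar above 0.5 N), for 0.3 s.
At the end, for the whole second after the job is handed in: The lid's middle has sprung back (under 0.6 mm in), the TCP is over 70 mm from the lid's centre, the low jar stands upright (0.05 rad), still and within 12 mm of its start; the other jars, the band, the lifter and the funnel are within 6 mm of theirs (value of joint lid_middle below 0.0006 m and distance between the grasp point and lid_centre above 0.07 m and distance of low_jar from where it was at the start of the episode below 0.012 m and angle between low_jar's own z axis and vertical below 0.05 rad and linear speed of low_jar below 0.01 m/s and distance of each of pint_jar_a, pint_jar_b, slim_jar, little_jar, spare_band, jar_lifter, funnel from where it was at the start of the episode below 0.006 m); the robot touches nothing.
It fails at once if the low jar is pressed harder than 20 N (contact force between any of the arm, the fingers and low_jar above 20 N).
It fails at once if the low jar is lifted more than 6 mm off the rack (z of low_jar in the frame of rack above 0.024 m).
It fails at once if the low jar is dragged more than 15 mm or tipped by more than 0.1 rad (distance of low_jar from where it was at the start of the episode above 0.015 m or angle between low_jar's own z axis and vertical above 0.1 rad).
It fails at once if another jar, the loose band, the jar lifter or the funnel is touched by the robot (more than 0.5 N) (contact force between any of the arm, the fingers and pint_jar_a above 0.5 N or contact force between any of the arm, the fingers and pint_jar_b above 0.5 N or contact force between any of the arm, the fingers and slim_jar above 0.5 N or contact force between any of the arm, the fingers and little_jar above 0.5 N or contact force between any of the arm, the fingers and spare_band above 0.5 N or contact force between any of the arm, the fingers and jar_lifter above 0.5 N or contact force between any of the arm, the fingers and funnel above 0.5 N).
It fails at once if another jar, the loose band, the jar lifter or the funnel is moved more than 6 mm (distance of any of pint_jar_a, pint_jar_b, slim_jar, little_jar, spare_band, jar_lifter, funnel from where it was at the start of the episode above 0.006 m).
It also fails if it takes over 32 s, if anything falls off the work surface, if the arm or the gripper's body presses on something with over 40 N, if the wrist force passes 120 N, or if a joint passes its speed limit or range.

ROBOT

A 6-joint arm with a two-finger parallel gripper is mounted at the origin on the work surface. World frame = base frame: x ahead of the robot, y to its left, z up, the work surface at z = 0. Lengths are in m, angles in rad, forces in N, time in s.
With the tool pointing down it reaches from about 0.3 to 0.775 m from the base axis. Payload 14.6 kg.
Tool frame: the origin (TCP) lies between the finger pads, 19 mm behind the fingertips; this is the grasp point; z points along the fingers, y is the line along which they close (so a half turn about z gives the same grasp; the last joint's range is limited). The gripper opens to 94 mm and grips with 3 to 60 N. Pads are 16 mm wide; open, the fingers measure 119 mm over their backs; the gripper's body (75 mm by 177 mm) begins 78 mm behind the grasp point.
Start: joints at [-1.278, 0.3, 1.521, -0, 1.321, -0.067], TCP at [0.194, -0.515, 0.224] pointing down, gripper open.
Joint ranges: [-3.03, 3.03], [-0.79, 2.21], [0.23, 2.52], [-1.04, 4.18], [0, 3.07], [-2.55, 2.55]. Speed limits (rad/s): [2.22, 2.22, 2.57, 3.14, 3.14, 3.14].

INTERFACE

Orientations are given as [roll, pitch, yaw] about the fixed x, y, z axes, in that order (R = Rz(yaw) Ry(pitch) Rx(roll)).
In Python, from station import get_obs, camera, workorder gives the robot as it stands.
- The arm moves only by the tool play_rows, never from a script. Its argument "motion" is a list that holds one entry, the list of rows, each a list of 7 numbers: the shift along the tool's x, y, z as a fraction of full scale, then the turn, a rotation vector about the tool's x, y, z as a fraction of full scale, then the opening, from -1 (shut) to 1 (fully open). In form: [[[x, y, z, ax, ay, az, grip], ...]]. A call has 1 to 10 rows; each row is the pose to reach, as a shift and turn from the pose commanded when the call began, along the tool's axes at that moment, turning the shorter way round; what a row does not reach only later rows make up. Full scale, the value 1, is 0.25 m for a shift and 2 pi rad for a turn. A row lasts 1/10 s, in which the tool goes at most 50 mm and 8.59 degrees, less where a joint would pass 70% of its speed; a pose out of reach is approached as far as the arm can. A call with a number of a shift or a turn outside -1 to 1 is refused whole. A call with a gripper value outside its range is refused whole. The fingers move at their own pace and stop on an object; "grip_force" is the grip in N (left out, the last holds). Time passes only in rows, so rows that repeat a pose let the fingers close. It gives the time, the measured TCP pose, the force, the opening and the grip force at its end, in the units of the state.
- get_obs(): the state, without advancing time (a new reading comes with each control period).
- camera(name): name is "scene" or "side" or "wrist"; returns a dict with "frame" (384x512x3 uint8, red, green, blue), "z_map" (384x512 float32, m along the optical axis (not along the pixel's ray), 0 where there is no reading), "camera_matrix" (3x3 intrinsics, pixels), "T" (4x4, takes a point from camera to world coordinates); the wrist camera has in their place "T_tool_cam" (4x4, takes a point from camera to tool coordinates, whose origin is the TCP and whose axes are the flange's). Camera axes: x right, y up, looking along -z (the intrinsics and any distortion apply to the point x, -y, -z); pixel columns grow to the right and rows downward; lengths in m; the calibration is good to about 2 mm. A picture is of the moment at which its call begins: read the wrist's pose just before it.
- workorder.hand_in(): hands the job in; it is judged then, once.
The state is a dict: "time_s": time; "qpos": joint angles; "joint_vel": joint speeds; "tau": joint torques, N m; "ee_pos": TCP position; "eef_rot": TCP orientation; "force": force on the tool from outside, world axes, zero at the start; "moment": the same for the moment, N m; "grip_width": finger opening in m; "grip_force": force on a finger pad.
Only numpy, scipy, OpenCV 4.12 (cv2) and the standard library are available. Lean on these libraries where they do the work, as an engineer would, in place of code of your own. Each camera call takes 0.05 s, during which the arm holds its last target. There are 200 camera calls.

## Working session

There is one attempt and no reset: what is moved stays moved. The work goes in short steps, Python scripts to look and compute and a tool call to move; the robot and the scene stay as the last step left them, time stands still between calls to the robot, and variables do not carry over. Pictures are saved under pics/ and viewed, at most 10 in all, crops included, and the job is handed in when it is done.

Besides the shell and the picture viewer there is one more tool, called after "Emit:" as a command line: name --argument value ..., lists and objects as JSON in quotes. play_rows: Moves the arm, as the interface text tells. Its arguments: {"type":"object","properties":{"motion":{"type":"array"},"grip_force":{"type":"number"}},"required":["motion"]}

```bash
mkdir -p pics; ls
cat > h.py <<'E'
import numpy as np, cv2
from station import get_obs, camera, workorder
def pts(c,T=None):
    K=c["camera_matrix"];z=c["z_map"];v,u=np.mgrid[:384,:512]
    P=np.stack([(u-K[0,2])/K[0,0]*z,-(v-K[1,2])/K[1,1]*z,-z,np.ones_like(z)],-1)
    return (P@(c["T"] if T is None else T).T)[...,:3]
E
python3 - <<'E'
from h import *
print(get_obs())
ims=[]
for n in ["scene","side"]:
    c=camera(n); np.savez(n+".npz",**c); ims.append(c["frame"][...,::-1]); print(n,c["T"],c["camera_matrix"])
    cv2.imwrite(f"pics/{n}.png",ims[-1])
E
```

```text
pics
{'time_s': 0.0, 'qpos': array([-1.27760544e+00,  3.00505598e-01,  1.52159116e+00,  3.71729568e-06,
        1.32065619e+00, -6.66157647e-02]), 'joint_vel': array([-2.57364102e-04,  2.77687877e-05,  5.82108927e-04, -2.62399342e-04,
        4.26138070e-04,  3.91085731e-04]), 'tau': array([-1.22246729e-03, -5.31799150e+01, -3.52727330e+01,  7.07541802e-02,
        2.44479912e-02, -3.73739942e-05]), 'ee_pos': array([ 0.19357342, -0.51455965,  0.22366312]), 'eef_rot': array([-3.14043517e+00, -8.08293653e-05,  3.59805682e-01]), 'force': array([-0.73567728,  0.38725279,  0.08331355]), 'moment': array([0.01122704, 0.0141817 , 0.03794734]), 'grip_force': 0.0, 'grip_width': 0.09393600220406846}
scene [[ 0.67193837 -0.45531088  0.58411542  1.27208211]
 [ 0.7404894   0.39897045 -0.54083088 -0.68112017]
 [ 0.01320139  0.79593629  0.60523643  0.83752145]
 [ 0.          0.          0.          1.        ]] [[407.74735419   0.         257.11256621]
 [  0.         407.74735419 191.9798641 ]
 [  0.           0.           1.        ]]
side [[-0.68235809  0.47877551 -0.5524142  -0.20468511]
 [-0.73093787 -0.4356622   0.52528876  0.69350951]
 [ 0.01082941  0.76221549  0.64723278  0.95559684]
 [ 0.          0.          0.          1.        ]] [[380.07423968   0.         254.05919574]
 [  0.         380.07423968 197.36743936]
 [  0.           0.           1.        ]]
```

View pics/scene.png

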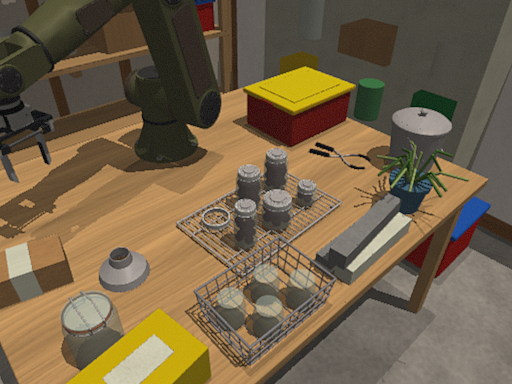

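View pics/side.png

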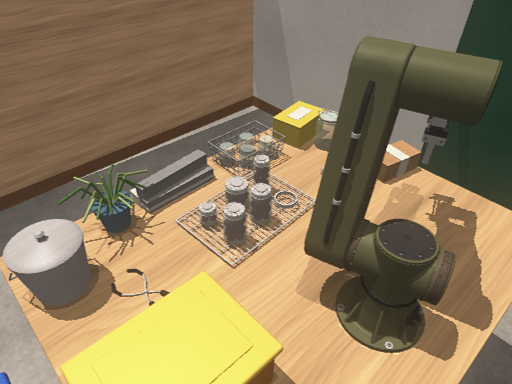

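The scene view shows two rows. One has the slim jar (245,222), the low jar (277,207) and the little jar (306,192). The other has the band (216,217) and the pints (248,180) and (276,165). In the side view the low jar is at about (236,188). Next I measure their tops from depth.

Run:
```python
from h import *
for n in ["scene","side"]:
    c=dict(np.load(n+".npz")); P=pts(c)
    box=np.zeros((384,512),bool)
    if n=="scene": box[140:262,175:345]=1
    else: box[145:265,175:315]=1
    for lo,hi in [(.075,.095),(.100,.118),(.135,.165)]:
        m=(box&(P[...,2]>lo)&(P[...,2]<hi)&(c["z_map"]>0)).astype(np.uint8)
        k,l,s,ce=cv2.connectedComponentsWithStats(m)
        for i in range(1,k):
            if s[i,4]>40:
                q=P[l==i]; (cx,cy),r=cv2.minEnclosingCircle(q[:,:2].astype(np.float32))
                print(n,lo,ce[i].round(),s[i,4],"enc",round(cx,4),round(cy,4),round(2*r,4),"med",np.median(q,0).round(4), "zmax",np.percentile(q[:,2],97).round(4))
    # raised middle
    m=box&(P[...,2]>.1); 
# zoom of the low jar and neighbours
a=cv2.imread("pics/scene.png")[140:265,170:345]; b=cv2.imread("pics/side.png")[140:265,170:345]
cv2.imwrite("pics/zoom.png",cv2.resize(np.vstack([a,b])[:, :],None,fx=2.4*1,fy=2.4,interpolation=cv2.INTER_CUBIC)[:600])
```

```text
scene 0.075 [275. 174.] 117 enc 0.4979 0.1161 0.0769 med [0.5182 0.0951 0.0855] zmax 0.0941
scene 0.075 [307. 185.] 190 enc 0.618 0.1387 0.0618 med [0.6208 0.1344 0.0833] zmax 0.0884
scene 0.075 [248. 192.] 132 enc 0.5119 -0.0141 0.0783 med [ 0.5353 -0.0345  0.0847] zmax 0.094
scene 0.075 [277. 210.] 178 enc 0.6275 -0.0034 0.0905 med [ 0.6532 -0.0302  0.0821] zmax 0.0937
scene 0.075 [245. 229.] 129 enc 0.6338 -0.1317 0.0647 med [ 0.6542 -0.1488  0.0843] zmax 0.0938
scene 0.075 [336. 256.] 91 enc 0.8768 -0.0372 0.0452 med [ 0.8769 -0.0369  0.0847] zmax 0.0941
scene 0.1 [276. 167.] 135 enc 0.4941 0.1209 0.0795 med [0.5186 0.0972 0.1112] zmax 0.1176
scene 0.1 [249. 185.] 149 enc 0.5103 -0.0111 0.0814 med [ 0.5344 -0.0321  0.1111] zmax 0.1175
scene 0.1 [277. 198.] 448 enc 0.625 -0.0028 0.0881 med [ 0.6302 -0.0069  0.1079] zmax 0.1127
scene 0.1 [246. 223.] 126 enc 0.6376 -0.1346 0.0633 med [ 0.6543 -0.1487  0.1097] zmax 0.1177
scene 0.1 [340. 245.] 175 enc 0.8698 -0.0032 0.0821 med [ 0.865  -0.0186  0.1029] zmax 0.105
scene 0.135 [277. 154.] 240 enc 0.4929 0.1229 0.0703 med [0.4978 0.1161
[... 973 characters left out ...]
nc 0.8684 0.0388 0.1693 med [0.8602 0.0389 0.1038] zmax 0.107
side 0.1 [261. 172.] 69 enc 0.6222 -0.1292 0.0652 med [ 0.6027 -0.1095  0.1091] zmax 0.1176
side 0.1 [237. 184.] 290 enc 0.6177 -0.0038 0.0862 med [0.6147 0.0015 0.1082] zmax 0.1134
side 0.1 [261. 203.] 113 enc 0.4988 -0.0091 0.0786 med [0.4743 0.0137 0.1108] zmax 0.1174
side 0.1 [234. 223.] 128 enc 0.4854 0.124 0.0798 med [0.4589 0.1469 0.1116] zmax 0.1176
side 0.135 [262. 161.] 165 enc 0.6232 -0.1312 0.0613 med [ 0.6166 -0.1234  0.151 ] zmax 0.1576
side 0.135 [261. 190.] 245 enc 0.5013 -0.009 0.0724 med [ 0.4955 -0.0041  0.1469] zmax 0.152
side 0.135 [234. 210.] 294 enc 0.4856 0.1227 0.0704 med [0.4806 0.127  0.1471] zmax 0.1522
```

View pics/zoom.png

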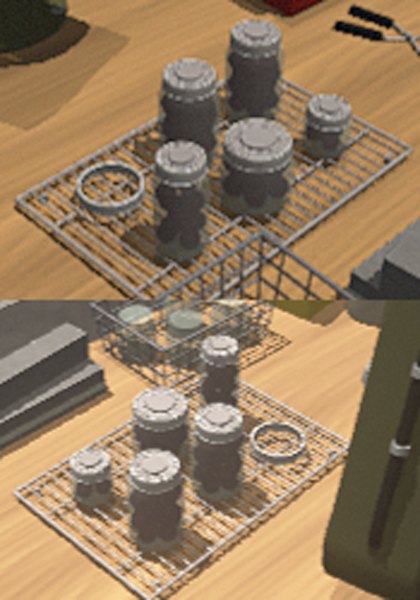

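The low jar's lid centre is at about (0.621, -0.003), top z about 0.112, with an 86 mm lid, so it matches. I close the fingers, rise and move over it.

Emit:
play_rows --motion '[[[0, 0, -0.2, 0, 0, 0, -1], [0, 0, -0.4, 0, 0, 0, -1], [0.1, -0.06, -0.4, 0, 0, 0, -1], [0.2, -0.12, -0.4, 0, 0, 0, -1], [0.32, -0.18, -0.4, 0, 0, 0, -1], [0.44, -0.25, -0.4, 0, 0, 0, -1], [0.56, -0.32, -0.4, 0, 0, 0, -1], [0.68, -0.39, -0.4, 0, 0, 0, -1], [0.8, -0.45, -0.4, 0, 0, 0, -1], [0.9, -0.5, -0.4, 0, 0, 0, -1]]]' --grip_force 10

```text
time_s: 1.1
ee_pos: [0.3611, -0.3171, 0.3241]
eef_rot: [-3.141, 0.0, 0.36]
force: [0.4, -0.7, -0.2]
grip_width: 0.0175
grip_force: 0.0
```

Emit:
play_rows --motion '[[[0.1, -0.06, 0, 0, 0, 0, -1], [0.2, -0.12, 0, 0, 0, 0, -1], [0.3, -0.17, 0, 0, 0, 0, -1], [0.4, -0.23, 0, 0, 0, 0, -1], [0.5, -0.28, 0, 0, 0, 0, -1], [0.6, -0.34, 0, 0, 0, 0, -1], [0.7, -0.4, 0, 0, 0, 0, -1], [0.8, -0.46, 0, 0, 0, 0, -1], [0.86, -0.49, 0, 0, 0, 0, -1], [0.9, -0.51, 0, 0, 0, 0, -1]]]'

```text
time_s: 2.1
ee_pos: [0.5265, -0.1193, 0.3239]
eef_rot: [-3.141, 0.001, 0.361]
force: [0.1, 0.4, 0.3]
grip_width: 0.0004
grip_force: 0.0
```

Emit:
play_rows --motion '[[[0.1, -0.06, 0, 0, 0, 0, -1], [0.2, -0.12, 0, 0, 0, 0, -1], [0.3, -0.18, 0, 0, 0, 0, -1], [0.4, -0.24, 0, 0, 0, 0, -1], [0.47, -0.28, 0, 0, 0, 0, -1], [0.52, -0.306, 0, 0, 0, 0, -1], [0.52, -0.306, 0, 0, 0, 0, -1], [0.52, -0.306, 0, 0, 0, 0, -1]]]'

```text
time_s: 2.9
ee_pos: [0.6204, -0.0034, 0.324]
eef_rot: [3.142, 0.0, 0.359]
force: [0.3, -0.1, 0.3]
grip_width: 0.0008
grip_force: 0.0
```

```bash
cat > w.py <<'E'
from h import *
import sys
from scipy.spatial.transform import Rotation as R
o=get_obs(); c=camera("wrist"); T=np.eye(4);T[:3,:3]=R.from_euler("xyz",o["eef_rot"]).as_matrix();T[:3,3]=o["ee_pos"]
print(o["time_s"],o["ee_pos"],o["eef_rot"],o["force"],o["grip_width"])
P=pts(c,T@c["T_tool_cam"]); cv2.imwrite(f"pics/{sys.argv[1]}.png",c["frame"][...,::-1])
d=np.hypot(P[...,0]-.621,P[...,1]+.003)
for lo,hi in [(.1,.1155),(.108,.1155)]:
    m=((d<.06)&(P[...,2]>lo)&(P[...,2]<hi)&(c["z_map"]>0)).astype(np.uint8)
    k,l,s,ce=cv2.connectedComponentsWithStats(m); 
    if k<2: continue
    i=1+np.argmax(s[1:,4]); q=P[l==i]; (x,y),r=cv2.minEnclosingCircle(q[:,:2].astype(np.float32))
    print(lo,ce[i],s[i],x,y,2*r,np.median(q,0),np.percentile(q[:,2],[50,90,97]))
    e=R.from_euler("xyz",o["eef_rot"]).inv().apply(np.array([x,y,.11])-o["ee_pos"]); print("tool shift /0.25:",e/.25)
np.savez("wr.npz",P=P,f=c["frame"])
E
python3 w.py w1
```

```text
2.9 [ 0.62044717 -0.00338142  0.32403078] [3.14157915e+00 4.92995963e-04 3.59471403e-01] [ 0.26810882 -0.14435004  0.2915067 ] 0.0008175333384586065
0.1 [256.81828839 173.38218054] [ 228  145   58   57 2559] 0.6241654753684998 -0.002028967486694455 0.0844896212220192 [ 0.6262412  -0.00116699  0.10710011] [0.10710011 0.11038176 0.11103742]
tool shift /0.25: [1.62476804e-02 1.56496646e-04 8.56115205e-01]
0.108 [256.71809257 174.81907433] [241 160  32  31 713] 0.622258722782135 -0.0015526412753388286 0.04817523434758186 [ 0.62457653 -0.00174693  0.11008092] [0.11008092 0.11107683 0.1114168 ]
tool shift /0.25: [ 0.00977841 -0.00431005  0.85611833]
```

View pics/w1.png

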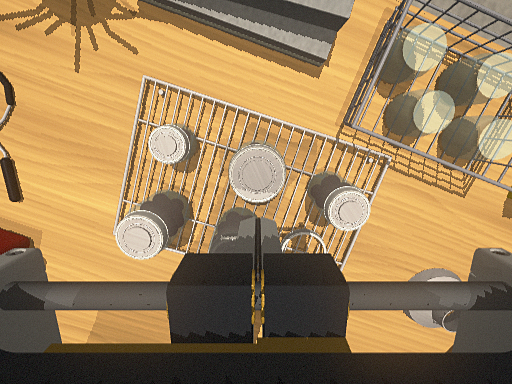

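The wrist view shows the low jar's lid at (257,173), with neighbours well apart. The centre is at about (0.623, -0.002), z 0.110. I descend to about 15 mm above it.

Emit:
play_rows --motion '[[[0.01, 0, 0.1, 0, 0, 0, -1], [0.01, 0, 0.22, 0, 0, 0, -1], [0.01, 0, 0.34, 0, 0, 0, -1], [0.01, 0, 0.46, 0, 0, 0, -1], [0.01, 0, 0.56, 0, 0, 0, -1], [0.01, 0, 0.64, 0, 0, 0, -1], [0.01, 0, 0.69, 0, 0, 0, -1], [0.01, 0, 0.72, 0, 0, 0, -1], [0.01, 0, 0.72, 0, 0, 0, -1], [0.01, 0, 0.72, 0, 0, 0, -1]]]'

```text
time_s: 3.95
ee_pos: [0.6233, -0.0019, 0.1452]
eef_rot: [3.141, -0.001, 0.36]
force: [-0.1, -0.9, -0.4]
grip_width: 0.0005
grip_force: 0.0
```

Emit:
play_rows --motion '[[[0, 0, 0.008, 0, 0, 0, -1], [0, 0, 0.016, 0, 0, 0, -1], [0, 0, 0.024, 0, 0, 0, -1], [0, 0, 0.032, 0, 0, 0, -1], [0, 0, 0.04, 0, 0, 0, -1], [0, 0, 0.04, 0, 0, 0, -1]]]'

```text
time_s: 4.55
ee_pos: [0.6229, -0.0017, 0.1339]
eef_rot: [-3.141, 0.001, 0.36]
force: [0.9, 0.1, -0.2]
grip_width: 0.0005
grip_force: 0.0
```

```bash
python3 w.py w2
```

```text
4.55 [ 0.6228802  -0.00173593  0.13387272] [-3.14139774e+00  5.36305464e-04  3.59900872e-01] [ 0.87314795  0.07334382 -0.16733566] 0.0004916036526717615
0.1 [256.91182523 208.94142789] [ 203  168  109   85 6317] 0.6248397827148438 -0.001294767833314836 0.08377661556005478 [0.63702433 0.0071626  0.10689259] [0.10689259 0.11009604 0.11075688]
tool shift /0.25: [0.00800884 0.00112753 0.09548637]
0.108 [256.62299035 214.87700965] [ 228  197   59   46 1244] 0.6235311627388 -0.002223747782409191 0.045353423804044724 [0.63358636 0.00373903 0.1100999 ] [0.1100999  0.11092685 0.11125734]
tool shift /0.25: [0.00180105 0.00276189 0.09548938]
```

View pics/w2.png

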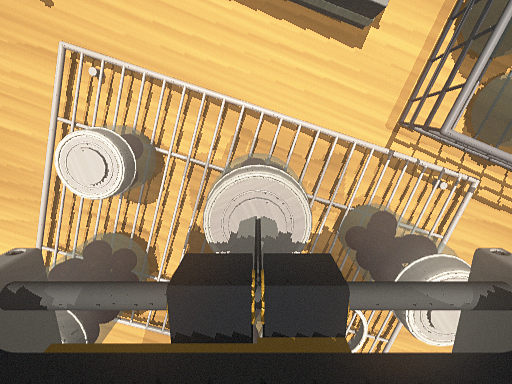

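The fingertips (about 257,215) sit over the raised disc, about 5 mm above it and laterally within 1 mm. I now go down slowly.

Emit:
play_rows --motion '[[[0, 0, 0.004, 0, 0, 0, -1], [0, 0, 0.008, 0, 0, 0, -1], [0, 0, 0.012, 0, 0, 0, -1], [0, 0, 0.016, 0, 0, 0, -1], [0, 0, 0.016, 0, 0, 0, -1]]]'

```text
time_s: 5.1
ee_pos: [0.6229, -0.0017, 0.1301]
eef_rot: [-3.141, 0.0, 0.36]
force: [0.9, 0.3, 0.2]
grip_width: 0.0004
grip_force: 0.0
```

Emit:
play_rows --motion '[[[0, 0, 0.002, 0, 0, 0, -1], [0, 0, 0.004, 0, 0, 0, -1], [0, 0, 0.004, 0, 0, 0, -1]]]'

```text
time_s: 5.4
ee_pos: [0.623, -0.0017, 0.1292]
eef_rot: [-3.142, 0.0, 0.36]
force: [-0.1, 0.8, -0.3]
grip_width: 0.0002
grip_force: 0.0
```

Emit:
play_rows --motion '[[[0, 0, 0.002, 0, 0, 0, -1], [0, 0, 0.004, 0, 0, 0, -1], [0, 0, 0.004, 0, 0, 0, -1]]]'

```text
time_s: 5.7
ee_pos: [0.623, -0.0018, 0.1284]
eef_rot: [3.142, -0.0, 0.36]
force: [-1.1, -0.1, 2.6]
grip_width: 0.0005
grip_force: 1.4
```

Contact. One more millimetre.

Emit:
play_rows --motion '[[[0, 0, 0.002, 0, 0, 0, -1], [0, 0, 0.004, 0, 0, 0, -1], [0, 0, 0.004, 0, 0, 0, -1]]]'

```text
time_s: 6.0
ee_pos: [0.6231, -0.0018, 0.1275]
eef_rot: [3.141, -0.0, 0.36]
force: [-1.0, -0.0, 5.7]
grip_width: 0.0006
grip_force: 2.7
```

Emit:
play_rows --motion '[[[0, 0, 0.001, 0, 0, 0, -1], [0, 0, 0.002, 0, 0, 0, -1], [0, 0, 0.002, 0, 0, 0, -1], [0, 0, 0.002, 0, 0, 0, -1], [0, 0, 0.002, 0, 0, 0, -1], [0, 0, 0.002, 0, 0, 0, -1]]]'

```text
time_s: 6.6
ee_pos: [0.6231, -0.0018, 0.1271]
eef_rot: [3.141, -0.0, 0.36]
force: [-3.0, -0.3, 7.5]
grip_width: 0.0006
grip_force: 3.2
```

The reading held at about 7 N (about 2 mm in) for over half a second. I lift straight up.

Emit:
play_rows --motion '[[[0, 0, -0.01, 0, 0, 0, -1], [0, 0, -0.03, 0, 0, 0, -1], [0, 0, -0.1, 0, 0, 0, -1], [0, 0, -0.22, 0, 0, 0, -1], [0, 0, -0.36, 0, 0, 0, -1], [0, 0, -0.5, 0, 0, 0, -1], [0, 0, -0.62, 0, 0, 0, -1], [0, 0, -0.7, 0, 0, 0, -1], [0, 0, -0.7, 0, 0, 0, -1], [0, 0, -0.7, 0, 0, 0, -1]]]'

```text
time_s: 7.6
ee_pos: [0.6229, -0.0017, 0.3009]
eef_rot: [-3.141, 0.001, 0.36]
force: [0.0, 0.8, -0.0]
grip_width: 0.0001
grip_force: 0.0
```

```bash
python3 w.py w3
```

```text
7.6 [ 0.62287761 -0.00173742  0.30085725] [-3.14127173e+00  6.79418826e-04  3.59814344e-01] [ 0.04905218  0.78732416 -0.02981416] 5.9924198627192104e-05
0.1 [257.30045312 178.37399791] [ 227  149   61   60 2869] 0.6241455078125 -0.0019647986628115177 0.08447698503732681 [ 0.6263032  -0.00111595  0.10700798] [0.10700798 0.11038082 0.11107249]
tool shift /0.25: [0.00494524 0.00288199 0.76342492]
0.108 [257.29886507 179.99495586] [242 165  32  33 793] 0.6233810782432556 -0.0026716107968240976 0.04579983651638031 [ 0.62455599 -0.00177632  0.11011635] [0.11011635 0.11110603 0.11149404]
tool shift /0.25: [0.00108786 0.00445156 0.76342704]
```

View pics/w3.png

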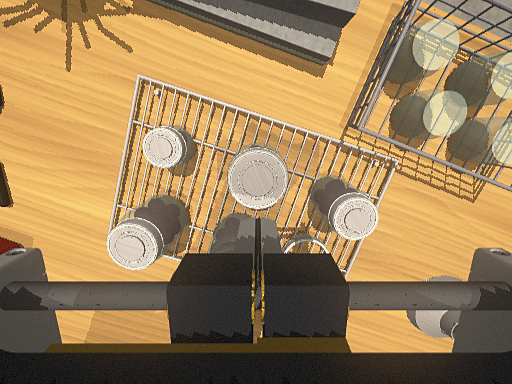

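The low jar (257,178) stands where it was, with its lid measured in the same place, and the hand is 190 mm clear.

```bash
python3 -c "
from station import workorder; print(workorder.hand_in())"
```

```text
the job is handed in; nothing more can be done
None
```

I pressed the low jar's lid at about 7 N for over half a second, an estimated 2 mm in. I then lifted the hand 190 mm clear; the jar measured in the same place afterwards, and the job is handed in with no verdict shown.

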